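Find the socket that fits the pressure vessel's nut

ROBOT

A 6-joint arm with a two-finger parallel gripper is mounted at the origin on the work surface. World frame = base frame: x ahead of the robot, y to its left, z up, the work surface at z = 0. Lengths are in mm, angles in degrees, forces in N, time in s.
With the tool pointing down it reaches from about 300 to 850 mm from the base axis. Payload 4.2 kg.
Tool frame: the origin (TCP) lies midway between the tips of the shut fingers; the grasp point (between the pads) lies 19 mm behind it (env.grasp_offset is the distance from the TCP to the grasp point, in mm); z points along the fingers, y is the line along which they close (so a half turn about z gives the same grasp; the last joint's range is limited). The gripper opens to 91 mm and grips with 3 to 60 N. Pads are 32 mm wide; open, the fingers measure 118 mm over their backs; the gripper's body (76 mm by 178 mm) begins 60 mm behind the grasp point.
Start: joints at [68.067, 18.312, 89.639, -0, 72.044, -1.146], TCP at [204.067, 537.587, 213.976] pointing down, gripper open.
Joint ranges: [-177.97, 177.97], [-48.28, 115.42], [12.27, 149.76], [-77.06, 257.06], [2.81, 150.46], [-146.56, 146.56]. Speed limits (degrees/s): [147.25, 147.25, 180, 180, 180, 180].

INTERFACE

Orientations are given as [roll, pitch, yaw] about the fixed x, y, z axes, in that order (R = Rz(yaw) Ry(pitch) Rx(roll)).
In Python, from workcell import env, optics gives the robot as it stands. The module is installed in compiled form; this text tells all that it offers.
- The arm moves only by the tool send_rows, never from a script. Its argument "targets" is a list that holds one entry, the list of rows, each a list of 7 numbers: the turn, a rotation vector about the world's x, y, z scaled (see below), then the shift along the world's x, y, z scaled (see below), then the closure, from -1 (fully open) to 1 (shut). In form: [[[rx, ry, rz, x, y, z, gripper], ...]]. A call has 1 to 12 rows; each row shifts and turns the commanded pose from where the row before left it; what a row does not reach is not made up. The controller multiplies each number of a shift by 0.2 m and each number of a turn by pi/2 rad. A row lasts 1/10 s, in which the tool goes at most 50 mm and 8.59 degrees, less where a joint would pass 70% of its speed; a pose out of reach is approached as far as the arm can. A call with a number of a shift or a turn outside -1 to 1 is refused whole. A call with a gripper value outside its range is refused whole. The fingers move at their own pace and stop on an object; "grip_force" is the grip in N (left out, the last holds). Time passes only in rows, so rows that do not move let the fingers close. It gives the time, the measured TCP pose, the force, the opening and the grip force at its end, in the units of the state.
- env.state(): the state, without advancing time (a new reading comes with each control period).
- optics.grab_frame(name): name is "side" or "top"; returns (picture, depth): 400x640x3 uint8, red, green, blue; 400x640 float32, mm along the optical axis (not along the pixel's ray), 0 where there is no reading.
- optics.camera_info(name): a dict with "camera_matrix" (3x3 intrinsics, pixels), "R" (3x3) and "t" (3): a world point X has camera coordinates R X + t. Camera axes: x right, y down, z forward; pixel columns grow to the right and rows downward; lengths in mm; the calibration is good to about 2 mm. A picture is of the moment at which its call begins. camera_info takes no time and is no camera call.
- env.job_done(): hands the job in; it is judged then, once.
Trained networks look in the newest picture that a camera, given by its name, has taken for a name from the list of things; names that differ only in an ending like _2 or _b are one class to them, and where a whole thing is asked for, a point or a joint stands for the part that bears it (a point fixed in the world has none). Each returns a list of dicts, best first, with "conf" (0 to 1); they miss things now and then, are a little off and sometimes report something else, mostly with a low value. They report only what shows in the picture. A call takes as long as a camera call. They do not tell look-alikes from the thing itself.
- optics.silhouettes(camera, name): "mask" (400x640 bool, what is visible of it) and "at" ([column, row] in pixels, amid what is visible of it).
- optics.place_of(camera, name): "at" ([column, row] in pixels: a listed point, or the origin of a listed thing).
The state is a dict: "time_s": time; "qpos": joint angles; "qvel": joint speeds; "effort": joint torques, N m; "ee_pos": TCP position; "ee_rot": TCP orientation; "force": force on the tool from outside, world axes, zero at the start; "torque": the same for the moment, N m; "gripper_width": finger opening in mm; "gripper_force": force on a finger pad.
Only numpy, scipy, OpenCV 4.12 (cv2) and the standard library are available. Lean on these libraries where they do the work, as an engineer would, in place of code of your own. Each camera call takes 0.05 s, during which the arm holds its last target. There are 200 camera calls.

TASK

The nut on the pressure vessel clamped in the vise is to be loosened next: find its socket among the three hex sockets in the black tray. Start with the smallest, set it down on that nut and work up in size until one slides fully home over the nut onto the cap, standing each one that will not go on upright in the tray again, in any free compartment. Finish while still gripping the socket that fits, fully home on the nut, and do not shift anything else on the bench.

Things in the scene. Friction and masses are not known exactly. Their poses are not given: they have to be found in the camera images.
- vise: grey bench vise, fixed, base 150 by 82 mm, with an upright steel pressure vessel clamped in its jaws; origin on the bench under the vessel's axis. The vise's screw and handle point to its -x and reach 115 mm from the axis, lower than 50 mm. The vessel's knurled cap is 62 mm wide, its flat top 105 mm above the bench
- cap_centre (a point): middle of the flat top of the clamped vessel's cap, 105 mm above the bench; a nut's underside lies here
- spare_vessel: the same vessel standing on a round cork pad at the back of the bench, fixed, not part of the job; origin on the bench under its axis, cap top at 105 mm, the other nut on it
- nut_a: steel hex nut, 14 mm high, fixed, on a vessel's cap. Of nut_a and nut_b one is 16 and one 19 mm across flats (not told which), one on the clamped and one on the spare vessel, by chance. Its top 4.5 mm is a round bevel, 2 mm narrower all round at the top; the stud stands 1.5 mm higher, at most 10 mm wide. Origin: centre of its underside; flats face its +x, -x and every 60 degrees
- nut_b: steel hex nut, 14 mm high, fixed, on a vessel's cap. Of nut_a and nut_b one is 16 and one 19 mm across flats (not told which), one on the clamped and one on the spare vessel, by chance. Its top 4.5 mm is a round bevel, 2 mm narrower all round at the top; the stud stands 1.5 mm higher, at most 10 mm wide. Origin: centre of its underside; flats face its +x, -x and every 60 degrees
- tray: black plastic socket tray, fixed, 50 mm (its x) by 172 mm (its y), 20 mm high, three compartments in a row along its y at -56, 0 and +56 mm, each 42 mm (x) by about 52 mm (y) inside, floor 4 mm above the bench, walls 4 mm; origin: centre of its underside
- socket_small: the small socket: steel hexagonal tube, loose, upright in any one of the tray's compartments, 70 mm tall, open at both ends, wall 3 mm, for 13 mm nuts: bore 14.4 mm across flats; outside 20.4 mm across flats, 23.6 mm across corners; about 85 g. Origin: centre of its lower end, z up; flats face its +x, -x and every 60 degrees, inside and outside alike
- socket_middle: the middle socket: steel hexagonal tube, loose, upright in any one of the tray's compartments, 70 mm tall, open at both ends, wall 3 mm, for 16 mm nuts: bore 17.4 mm across flats; outside 23.4 mm across flats, 27.0 mm across corners; about 105 g. Origin: centre of its lower end, z up; flats face its +x, -x and every 60 degrees, inside and outside alike
- socket_large: the large socket: steel hexagonal tube, loose, upright in any one of the tray's compartments, 70 mm tall, open at both ends, wall 3 mm, for 19 mm nuts: bore 20.4 mm across flats; outside 26.4 mm across flats, 30.5 mm across corners; about 125 g. Origin: centre of its lower end, z up; flats face its +x, -x and every 60 degrees, inside and outside alike
- turning_bar: hexagonal steel bar, 8 mm thick, 140 mm long, lying flat on the bench; loose, stays where it is. Origin: centre of its underside
- bottle: glass reagent bottle with a blue cap, 62 mm wide, 105 mm tall; loose, stays where it is. Origin: centre of its underside
- vial: small capped sample vial, 25 mm wide, 45 mm tall; loose, stays where it is. Origin: centre of its underside
- tape: roll of yellow tape lying flat, 72 mm wide, 22 mm high; loose, stays where it is. Origin: centre of its underside
- petri: covered glass dish, 92 mm wide, 15 mm high; loose, stays where it is. Origin: centre of its underside
- tweezers: steel tweezers lying flat, about 130 mm long; loose, stays where it is. Origin: centre of its underside
There are look-alikes about, which are no part of the job. What is shaped like the socket_large but orange is not meant.

How it is judged:
By the outcome, as a careful person would: the job done as asked, in the order asked, and still so for the second after the job is handed in, while the arm keeps its last pose, push and grip.
It also fails if it takes over 72 s, if anything falls off the work surface, if the arm or the gripper's body presses on something with over 40 N, if the wrist force passes 120 N, or if a joint passes its speed limit or range.

## Working session

There is one attempt and no reset: what is moved stays moved. The work goes in short steps, Python scripts to look and compute and a tool call to move; the robot and the scene stay as the last step left them, time stands still between calls to the robot, and variables do not carry over. Pictures are saved under pics/ and viewed, at most 10 in all, crops included, and the job is handed in when it is done.

Besides the shell and the picture viewer there is one more tool, called after ">>>" by a JSON object that holds its "op" and its "data", one argument or row to a line. send_rows: Moves the arm, as the interface text tells. Its arguments: {"type":"object","properties":{"targets":{"type":"array"},"grip_force":{"type":"number"}},"required":["targets"]}

```bash
mkdir -p pics; cat > h.py <<'E'
import numpy as np, cv2
from workcell import env, optics
def cam(n):
    c=optics.camera_info(n); return np.array(c["camera_matrix"]),np.array(c["R"]),np.array(c["t"])
def ray(n,uv):
    K,R,t=cam(n); d=R.T@np.linalg.inv(K)@np.array([uv[0],uv[1],1.]); return -R.T@t,d
def at_z(n,uv,z):
    o,d=ray(n,uv); return o+d*(z-o[2])/d[2]
def cloud(n,depth):
    K,R,t=cam(n); v,u=np.mgrid[:400,:640]; p=np.stack([u,v,np.ones_like(u)],-1)@np.linalg.inv(K).T*depth[...,None]
    return (p-t)@R
def proj(n,X):
    K,R,t=cam(n); p=(K@(R@np.array(X,float).T+t[:,None] if np.ndim(X)>1 else K@(R@np.array(X,float)+t))); return (p[:2]/p[2]).T
E
python3 - <<'E'
from h import *
np.set_printoptions(precision=1,suppress=True)
ims=[]
for n in("top","side"):
    im,d=optics.grab_frame(n); ims.append(im); np.savez(n+"0.npz",im=im,d=d)
    K,R,t=cam(n); print(n,-R.T@t,R[2],K[0,0])
    cv2.imwrite(f"pics/{n}0.png",im[...,::-1])
    for k in("vise","cap_centre","spare_vessel","nut_a","tray","socket_small","socket_middle","socket_large"):
        print(n,k,[(np.round(r["at"]),round(r["conf"],2)) for r in optics.place_of(n,k)][:5])
print(env.state())
E
```

```text
top [ 354.3    4.6 1435.3] [ 0.2  0.  -1. ] 438.1460960042973
top vise [(array([272., 225.]), 0.6)]
top cap_centre [(array([269., 218.]), 0.84)]
top spare_vessel [(array([304., 163.]), 0.71)]
top nut_a [(array([304., 156.]), 0.59), (array([269., 218.]), 0.46)]
top tray [(array([373., 236.]), 0.8)]
top socket_small [(array([387., 234.]), 0.47)]
top socket_middle [(array([370., 234.]), 0.48)]
top socket_large [(array([346., 207.]), 0.64), (array([354., 232.]), 0.5), (array([270., 224.]), 0.5), (array([321., 200.]), 0.47)]
side [  89.9 -740.8  902.3] [ 0.4  0.6 -0.7] 469.98877068884593
side vise [(array([272., 203.]), 0.88)]
side cap_centre [(array([267., 174.]), 0.79)]
side spare_vessel [(array([353., 203.]), 0.56)]
side nut_a [(array([358., 169.]), 0.55)]
side tray [(array([322., 287.]), 0.75)]
side socket_small [(array([332., 301.]), 0.56)]
side socket_middle [(array([325., 284.]), 0.68), (array([327., 228.]), 0.65), (array([275., 199.]), 0.3)]
side socket_large [(array([312., 269.]), 0.72), (array([272., 254.]), 0.58), (array([333., 246.]), 0.5), (array([332., 301.]), 0.37)]
{'time_s': 0.9, 'qpos': array([68.1, 18.3, 89.6,  0. , 72. , -1.1]), 'qvel': array([-0. ,  0. ,  0. ,  0. ,  0.1, -0. ]), 'effort': array([ -0. , -41.2, -23.2,   0.1,   0. ,  -0. ]), 'ee_pos': array([204.1, 537.6, 214. ]), 'ee_rot': array([180. ,  -0. , 159.2]), 'force': array([ 0.7, -0.3, -0. ]), 'torque': array([-0. ,  0.1, -0. ]), 'gripper_force': 0.0, 'gripper_width': 91.09813150729117}
```

```bash
python3 - <<'E'
from h import *
t=np.load("top0.npz")["im"][130:290,220:440]; s=np.load("side0.npz")["im"][130:340,200:420]
f=lambda a,k:cv2.resize(a,None,fx=k,fy=k,interpolation=cv2.INTER_CUBIC)[...,::-1]
cv2.imwrite("pics/t1.png",f(t,3.6)); cv2.imwrite("pics/s1.png",f(s,2.8))
E
```

```text
(no output)
```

View pics/t1.png

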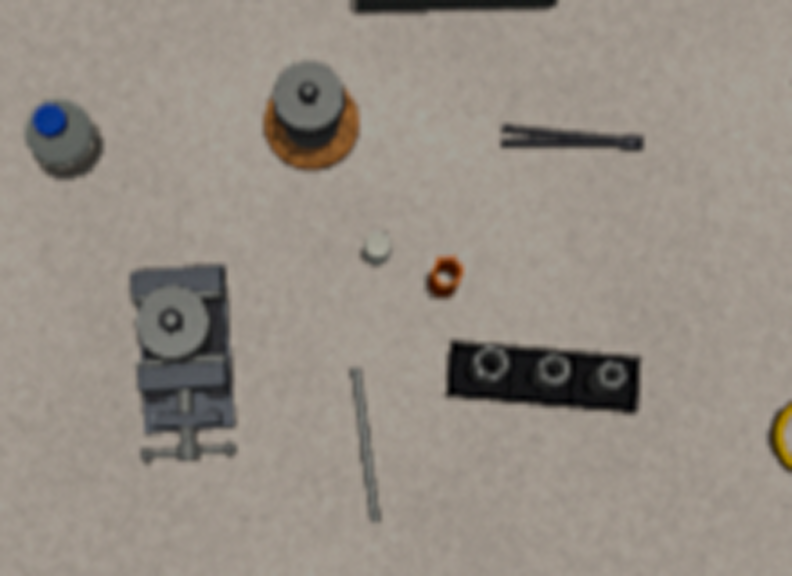

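View pics/s1.png

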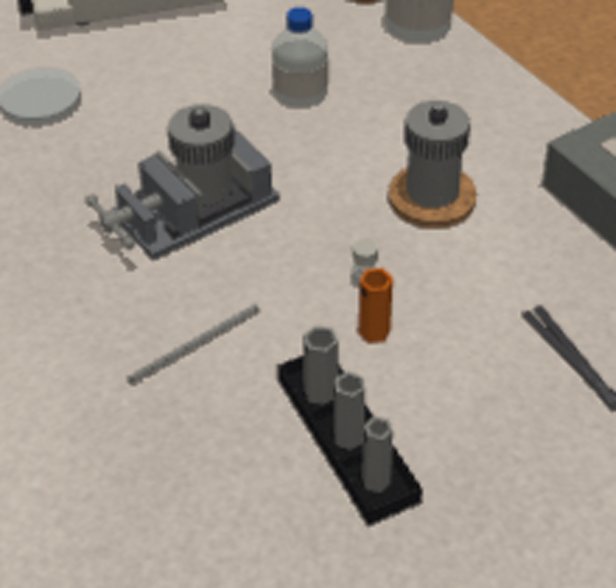

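The top crop shows the vise with its nut at full-image px (267,219) and the spare vessel's nut at (305,155). In the tray, the large socket is at (356,230), the middle at (374,232) and the small at (390,234), decreasing in size left to right. The orange look-alike at (344,207) stands outside the tray and is not meant.

```bash
python3 - <<'E'
from h import *
np.set_printoptions(precision=1,suppress=True)
D={n:np.load(n+"0.npz") for n in("top","side")}
P={n:cloud(n,D[n]["d"]) for n in D}
for n,bx in(("top",dict(vise=(250,200,290,245),spare=(290,140,325,180),tray=(342,222,402,248))),("side",dict(vise=(225,155,305,225),spare=(335,155,375,215),tray=(295,235,355,320)))):
    for k,(a,b,c,d) in bx.items():
        p=P[n][b:d,a:c].reshape(-1,3); z=p[:,2]
        if k!="tray":
            q=p[(z>98)&(z<111)]; q2=p[(z>113)&(z<125)]
            print(n,k,"cap",len(q),np.median(q,0),(q.min(0)+q.max(0))/2,"nut",len(q2),q2.mean(0),q2.max(0)-q2.min(0))
        else:
            q=p[(z>68)&(z<80)]; 
            o=q[:,1].argsort(); q=q[o]; sp=np.split(q,np.where(np.diff(q[:,1])>12)[0]+1)
            for s in sp: print(n,"rim",len(s),s.mean(0),(s.min(0)+s.max(0))/2,np.ptp(s,0))
            w=p[(z>12)&(z<25)]; r=cv2.minAreaRect(w[:,:2].astype(np.float32)); print("tray",r)
# two-view checks of place_of
def tri(a,b):
    A=[];B=[]
    for n,uv in(("top",a),("side",b)):
        o,d=ray(n,uv); d/=np.linalg.norm(d); M=np.eye(3)-np.outer(d,d); A.append(M);B.append(M@o)
    return np.linalg.solve(sum(A),sum(B))
for k,a,b in(("cap",(269,218),(267,174)),("nut_spare",(304,156),(358,169)),("tray",(373,236),(322,287)),("small",(387,234),(332,301)),("mid",(370,234),(325,284)),("large",(354,232),(312,269))): print(k,tri(a,b))
L=[]
for n,(u,v) in(("top",(268,218)),("side",(271,172)),("top",(305,156)),("side",(356,171))):
    L.append(cv2.resize(D[n]["im"][v-9:v+10,u-9:u+10],(390,290),interpolation=cv2.INTER_NEAREST))
L2=[]
cv2.imwrite("pics/n.png",np.vstack([np.hstack(L[:2]),np.hstack(L[2:])])[...,::-1])
E
```

```text
top vise cap 286 [531.7 156.2 104.5] [532.8 157.4 104.5] nut 31 [532.6 156.  118.4] [17.4 36.5  9.1]
top spare cap 279 [727.9  38.6 104.8] [729.4  37.5 104.5] nut 19 [727.8  36.7 117.4] [18.3 24.6  8.6]
top rim 23 [ 481.7 -218.9   73.4] [ 482.3 -218.8   73. ] [21.6 21.4  9.7]
top rim 25 [ 488.4 -169.8   73.5] [ 487.9 -169.6   73.5] [24.9 22.4 10.1]
top rim 28 [ 494.1 -115.2   74.6] [ 495.4 -115.1   74.1] [25.7 25.8 10. ]
tray ((487.80303955078125, -167.13851928710938), (171.5968475341797, 50.45498275756836), 83.65583038330078)
side vise cap 264 [525.  149.9 105.2] [528.2 157.2 104.1] nut 37 [527.3 154.7 118. ] [21.3 17.   9.4]
side spare cap 272 [720.4  33.6 104.7] [724.7  38.5 104.7] nut 23 [723.4  36.3 118.3] [13.1 12.5 11.5]
side rim 58 [ 477.8 -218.9   73.2] [ 478.8 -218.9   72.9] [22.6 21.2  8. ]
side rim 66 [ 483.5 -169.4   72.4] [ 484.2 -168.3   73. ] [25.6 24.6  8.9]
side rim 72 [ 490.4 -115.    72.5] [ 491.7 -114.2   72.5] [29.7 27.1  8.8]
tray ((491.8957214355469, -151.30728149414062), (209.6956329345703, 106.37327575683594), 62.35482406616211)
cap [525.7 155.  111.4]
nut_spare [729.2  40.1 114. ]
tray [ 478.4 -173.9   11.7]
small [ 480.8 -218.6    8. ]
mid [ 488.4 -166.3    6.8]
large [ 491.8 -112.4    7. ]
```

View pics/n.png

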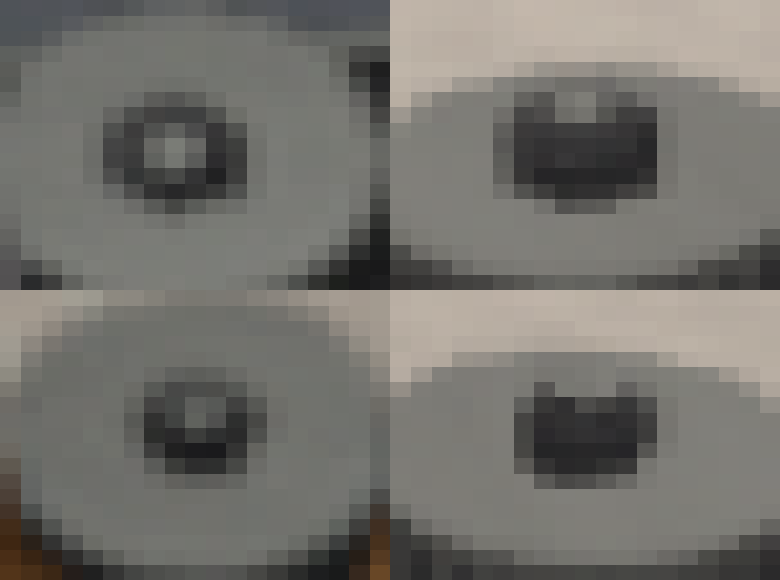

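```bash
cat > fit.py <<'E'
from h import *
from scipy.optimize import minimize
S=8
def ring(r,z,yaw,n=6):
    a=np.radians(yaw+30+np.arange(n)*360/n); return np.c_[r*np.cos(a),r*np.sin(a),np.full(n,z)]
def setup(n,im,X,polys_all):
    uv=np.vstack([proj(n,p+X) for p in polys_all]); lo=np.floor(uv.min(0)-4).astype(int); hi=np.ceil(uv.max(0)+5).astype(int)
    return lo,hi
def faces(kind,af,yaw,C,X):
    out=[];R=af/np.sqrt(3)
    if kind=="nut":
        b,m=ring(R,0,yaw),ring(R,9.5,yaw); c0,c1=ring(R,9.5,0,24),ring(R-2,14,0,24)
        side=[(b,m)]; 
    else:
        Ro=(af+7.4-0)/np.sqrt(3) if False else (af+6)/np.sqrt(3); b,m=ring(Ro,kind[0],yaw),ring(Ro,70,yaw); side=[(b,m)]
    for k in range(6):
        j=(k+1)%6; q=np.array([b[k],b[j],m[j],m[k]]); nn=np.cross(q[1]-q[0],q[3]-q[0])
        if nn@(C-X-q.mean(0))>0: out.append(q)
    if kind=="nut":
        out+= [c0,c1,ring(4.5,15.5,0,24)]
    else: out+=[m,ring(af/np.sqrt(3),70,yaw)]
    return out
def cost(n,im,kind,af,yaw,X,sh,ret=False):
    C=ray(n,(0,0))[0]; F=faces(kind,af,yaw,C,X)
    lo,hi=B[n]; w,h=hi-lo; L=np.zeros((h*S,w*S),np.uint8)
    for i,f in enumerate(F):
        uv=(proj(n,f+X)+sh-lo+.5)*S-.5
        cv2.fillConvexPoly(L,cv2.convexHull(np.round(uv*16).astype(np.int32)),i+1,cv2.LINE_8,4)
    cov=np.stack([cv2.resize((L==i+1).astype(np.float32),(int(w),int(h)),interpolation=cv2.INTER_AREA) for i in range(len(F))],-1)
    cov=cv2.GaussianBlur(cov,(0,0),.4)
    bg=BG[n].astype(float); I=im[lo[1]:hi[1],lo[0]:hi[0]].mean(-1)
    y=(I-(1-cov.sum(-1))*bg).ravel(); A=cov.reshape(-1,len(F)); c=np.linalg.lstsq(np.vstack([A,.3*np.eye(len(F))]),np.r_[y,.3*np.full(len(F),60)],rcond=None)[0]
    return ((y-A@c)**2).sum()
B={};BG={}
def prep(n,im,kind,af,X):
    C=ray(n,(0,0))[0]; uv=np.vstack([proj(n,f+X) for f in faces(kind,af,0,C,X)+faces(kind,af,30,C,X)])
    lo=np.floor(uv.min(0)-5).astype(int);hi=np.ceil(uv.max(0)+6).astype(int);B[n]=(lo,hi)
    m=np.zeros((400,640),np.uint8);cv2.fillConvexPoly(m,cv2.convexHull(np.round(uv).astype(np.int32)),1);m=cv2.dilate(m,np.ones((5,5)))
    BG[n]=cv2.inpaint(np.ascontiguousarray(im),m,3,cv2.INPAINT_TELEA)[lo[1]:hi[1],lo[0]:hi[0]].mean(-1)
def fit(n,im,kind,af,X,yaws,sh0):
    prep(n,im,kind,af,X); r=[]
    for y in yaws:
        s=minimize(lambda s:cost(n,im,kind,af,y,X,s),sh0,method="Nelder-Mead",options=dict(initial_simplex=np.array(sh0)+np.array([[0,0],[1.2,0],[0,1.2]]),xatol=.03,fatol=5)); r.append((s.fun,*s.x))
    return np.array(r)
E
cat > run.py <<'E'
from fit import *
np.set_printoptions(precision=1,suppress=True,linewidth=160)
ys=np.arange(-30,30,4)
for nm,kind,af,X in(("clamped16","nut",16,(530.5,156.5,105)),("clamped19","nut",19,(530.5,156.5,105)),("spare16","nut",16,(726,38,105)),("spare19","nut",19,(726,38,105)),
   ("small",(25,),14.4,(480,-219,4)),("mid",(25,),17.4,(486,-169.5,4)),("large",(25,),20.4,(492.5,-115,4))):
    tot=0
    for n in("top","side"):
        im=np.load(n+"0.npz")["im"]; X=np.array(X,float)
        r=fit(n,im,kind,af,X,ys,[0,0]); tot=tot+r[:,0]; b=r[:,0].argmin(); 
        print(nm,n,"yaw",ys[b],"min",r[b],"costs",(r[:,0]/100).round(0))
        print("    xyz at ref z:",at_z(n,proj(n,X+[0,0,10 if kind=="nut" else 70])+r[b,1:],X[2]+(10 if kind=="nut" else 70)))
    print("  BOTH",ys[tot.argmin()],tot.min())
E
python3 run.py
```

```text
Traceback (most recent call last):
  File "run.py", line 9, in <module>
    r=fit(n,im,kind,af,X,ys,[0,0]); tot=tot+r[:,0]; b=r[:,0].argmin();
  File "fit.py", line 43, in fit
    s=minimize(lambda s:cost(n,im,kind,af,y,X,s),sh0,method="Nelder-Mead",options=dict(initial_simplex=np.array(sh0)+np.array([[0,0],[1.2,0],[0,1.2]]),xatol=.03,fatol=5)); r.append((s.fun,*s.x))
  File "fit.py", line 43, in <lambda>
    s=minimize(lambda s:cost(n,im,kind,af,y,X,s),sh0,method="Nelder-Mead",options=dict(initial_simplex=np.array(sh0)+np.array([[0,0],[1.2,0],[0,1.2]]),xatol=.03,fatol=5)); r.append((s.fun,*s.x))
                        ~~~~^^^^^^^^^^^^^^^^^^^^
  File "fit.py", line 27, in cost
    uv=(proj(n,f+X)+sh-lo+.5)*S-.5
        ~~~~^^^^^^^
  File "h.py", line 13, in proj
    K,R,t=cam(n); p=(K@(R@np.array(X,float).T+t[:,None] if np.ndim(X)>1 else K@(R@np.array(X,float)+t))); return (p[:2]/p[2]).T
          ~~~^^^
  File "h.py", line 4, in cam
    c=optics.camera_info(n); return np.array(c["camera_matrix"]),np.array(c["R"]),np.array(c["t"])
ValueError: time passes only in moves, steps and waits
```

```bash
python3 - <<'E'
s=open('h.py').read()
i=s.index("def proj")
s=s[:i]+'''def proj(n,X):
    K,R,t=cam(n); p=(np.asarray(X,float)@R.T+t)@K.T; return p[...,:2]/p[...,2:]
'''
s=s.replace("def cam(n):","import functools\n@functools.cache\ndef cam(n):")
open('h.py','w').write(s)
E
time python3 run.py
```

```text
clamped16 top yaw 26 min [7848.7   -0.4   -0.4] costs [81. 85. 87. 91. 92. 91. 95. 94. 96. 96. 92. 87. 82. 79. 78.]
    xyz at ref z: [531.6 157.6 115. ]
clamped16 side yaw 26 min [45657.1    -0.7    -0.8] costs [466. 506. 487. 475. 470. 475. 472. 470. 462. 465. 462. 462. 460. 458. 457.]
    xyz at ref z: [530.6 160.6 115. ]
  BOTH 26 53505.76386831913
clamped19 top yaw 26 min [3206.    -0.3   -0.5] costs [34. 36. 39. 40. 41. 40. 41. 40. 39. 37. 35. 34. 33. 32. 32.]
    xyz at ref z: [532.  157.4 115. ]
clamped19 side yaw 26 min [33460.3    -0.7    -1.1] costs [345. 358. 357. 358. 366. 374. 381. 382. 380. 374. 362. 352. 344. 336. 335.]
    xyz at ref z: [531.4 161.8 115. ]
  BOTH 26 36666.25492763188
spare16 top yaw 14 min [4016.5   -0.    -0.8] costs [41. 42. 43. 43. 43. 44. 44. 44. 44. 43. 40. 40. 40. 41. 42.]
    xyz at ref z: [728.5  38.1 115. ]
spare16 side yaw -2 min [26263.6     0.1    -0.9] costs [274. 278. 283. 282. 279. 274. 273. 263. 269. 266. 267. 269. 272. 276. 276.]
    xyz at ref z: [728.6  41.1 115. ]
  BOTH -2 30682.715891011972
spare19 top yaw -6 min [8406.6   -0.  
[... 853 characters left out ...]
z at ref z: [ 492.7 -173.4   74. ]
mid side yaw -22 min [148634.7     -0.5     -0.2] costs [1517. 1487. 1486. 1517. 1512. 1528. 1554. 1576. 1597. 1623. 1644. 1658. 1625. 1527. 1577.]
    xyz at ref z: [ 485.3 -168.3   74. ]
  BOTH -30 244603.67303263536
large top yaw 2 min [109090.5      0.3     -1.7] costs [1126. 1125. 1130. 1142. 1158. 1147. 1140. 1108. 1091. 1110. 1115. 1117. 1121. 1124. 1124.]
    xyz at ref z: [ 497.8 -116.2   74. ]
large side yaw -14 min [68078.5    -0.3    -0.4] costs [1127.  877.  753.  704.  681.  686.  700.  731.  786.  829.  866.  887.  931. 1001. 1149.]
    xyz at ref z: [ 492.6 -113.6   74. ]
  BOTH -10 183387.25244999563
real	0m6.731s
user	0m7.149s
sys	0m0.073s
```

```bash
python3 - <<'E'
from fit import *
im=np.load("side0.npz")["im"]; k=10
u0,v0=298,240
o=cv2.resize(im[v0:v0+57,u0:u0+50],None,fx=k,fy=k,interpolation=cv2.INTER_CUBIC)
C=ray("side",(0,0))[0]
for af,X,y,sh in((14.4,(480,-219,4),-18,(-.4,-.1)),(17.4,(486,-169.5,4),-22,(-.5,-.2)),(20.4,(492.5,-115,4),-14,(-.3,-.4))):
    X=np.array(X,float)
    for f in faces((25,),af,y,C,X):
        cv2.polylines(o,[np.round((proj("side",f+X)+sh-[u0,v0]+.5)*k).astype(np.int32)],True,(255,0,0),1)
t=cv2.resize(np.load("top0.npz")["im"][215:255,340:405],None,fx=4,fy=4,interpolation=cv2.INTER_CUBIC)
o[:160,-260:]=t
cv2.imwrite("pics/so.png",o[...,::-1])
E
```

```text
(no output)
```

View pics/so.png

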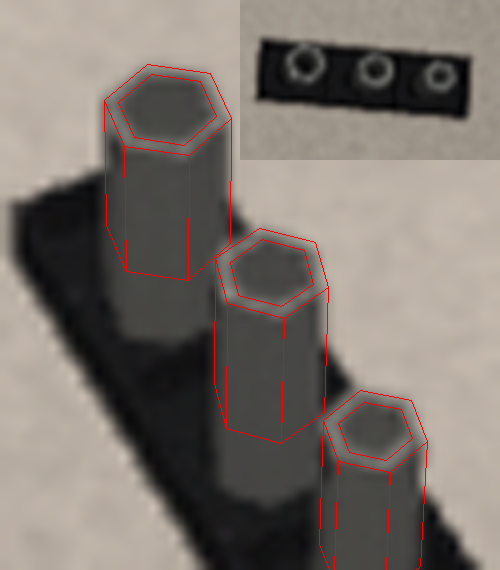

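The overlay matches all three sockets. Small is at side px (337,283), s≈-18°; middle at (327,267), s≈-22°; large at (317,251), s≈-14°. The small one is the grey tube in the tray's -y compartment, and the orange one stands outside the tray. The clamped nut looks like 19 mm at yaw ≈26°. Moving to the small socket.

>>> {"op": "send_rows", "data": {
  "targets": [
    [[0,0,-0.08,0.07,-0.2,0,-0.2],[0,0,-0.08,0.07,-0.2,0,-0.2],[0,0,-0.08,0.07,-0.2,0,-0.2],[0,0,-0.08,0.07,-0.2,0,-0.2],[0,0,-0.08,0.07,-0.2,0,-0.2],[0,0,-0.08,0.07,-0.2,0,-0.2],[0,0,-0.08,0.07,-0.2,0,-0.2],[0,0,-0.08,0.07,-0.2,0,-0.2],[0,0,-0.08,0.07,-0.2,0,-0.2],[0,0,-0.08,0.07,-0.2,0,-0.2],[0,0,-0.08,0.07,-0.2,0,-0.2],[0,0,-0.08,0.07,-0.2,0,-0.2]]
  ],
  "grip_force": 15
}}

```text
time_s: 2.1
ee_pos: [372.4, 55.9, 214.3]
ee_rot: [179.9, -0.0, 72.5]
force: [1.2, 0.4, 0.2]
gripper_width: 54.7
gripper_force: 0.0
```

>>> {"op": "send_rows", "data": {
  "targets": [
    [[0,0,-0.009,0.067,-0.172,0,-0.2],[0,0,0,0.067,-0.172,0,-0.2],[0,0,0,0.067,-0.172,0,-0.2],[0,0,0,0.067,-0.172,0,-0.2],[0,0,0,0.067,-0.172,0,-0.2],[0,0,0,0.067,-0.172,0,-0.2],[0,0,0,0.067,-0.172,0,-0.2],[0,0,0,0.067,-0.172,0,-0.2],[0,0,0,0,0,-0.1,-0.2],[0,0,0,0,0,0,-0.2]]
  ]
}}

```text
time_s: 3.1
ee_pos: [477.9, -217.8, 191.6]
ee_rot: [-179.7, -0.0, 71.9]
force: [-0.4, 1.4, 0.0]
gripper_width: 54.9
gripper_force: 0.0
```

>>> {"op": "send_rows", "data": {
  "targets": [
    [[0,0,0,0,0,-0.15,-0.2],[0,0,0,0,0,-0.2,-0.2],[0,0,0,0,0,-0.2,-0.2],[0,0,0,0,0,-0.15,-0.2],[0,0,0,0,0,-0.1,-0.2],[0,0,0,0,0,0,-0.2],[0,0,0,0,0,0,-0.2]]
  ]
}}

```text
time_s: 3.8
ee_pos: [479.8, -217.4, 34.9]
ee_rot: [180.0, 0.0, 72.0]
force: [0.1, -0.1, 1.1]
gripper_width: 54.6
gripper_force: 0.0
```

>>> {"op": "send_rows", "data": {
  "targets": [
    [[0,0,0,0.005,-0.004,0,0.3],[0,0,0,0,0,0,1],[0,0,0,0,0,0,1],[0,0,0,0,0,0,1],[0,0,0,0,0,0,1],[0,0,0,0,0,0,1]]
  ],
  "grip_force": 15
}}

```text
time_s: 4.4
ee_pos: [480.4, -218.5, 34.3]
ee_rot: [180.0, 0.0, 72.0]
force: [-1.1, -0.3, 2.3]
gripper_width: 20.4
gripper_force: 15.0
```

>>> {"op": "send_rows", "data": {
  "targets": [
    [[0,0,0,0,0,0.05,1],[0,0,0,0,0,0.2,1],[0,0,0,0,0,0.2,1],[0,0,0,0,0,0.2,1],[0,0,0,0,0,0.1,1]]
  ],
  "grip_force": 30
}}

```text
time_s: 4.9
ee_pos: [481.6, -219.0, 188.2]
ee_rot: [179.7, 0.0, 72.0]
force: [0.4, -0.3, -1.3]
gripper_width: 20.4
gripper_force: 30.0
```

>>> {"op": "send_rows", "data": {
  "targets": [
    [[0,0,-0.018,0.02,0.1,0,1],[0,0,-0.018,0.025,0.19,0,1],[0,0,-0.018,0.025,0.19,0,1],[0,0,-0.018,0.025,0.19,0,1],[0,0,-0.018,0.025,0.19,0,1],[0,0,-0.018,0.025,0.19,0,1],[0,0,-0.018,0.025,0.19,0,1],[0,0,-0.018,0.025,0.19,0,1],[0,0,-0.018,0.025,0.19,0,1],[0,0,-0.018,0.025,0.19,0,1],[0,0,0,0.005,0.067,0,1],[0,0,0,0,0,0,1]]
  ]
}}

```text
time_s: 6.1
ee_pos: [530.1, 158.3, 184.0]
ee_rot: [-180.0, 0.0, 56.0]
force: [-1.0, -1.0, -0.3]
gripper_width: 20.4
gripper_force: 30.0
```

>>> {"op": "send_rows", "data": {
  "targets": [
    [[0,0,0,0,0,0,1],[0,0,0,0,0,0,1]]
  ]
}}

```text
time_s: 6.3
ee_pos: [530.0, 155.5, 184.1]
ee_rot: [180.0, 0.0, 55.7]
force: [-0.7, -0.8, -1.1]
gripper_width: 20.4
gripper_force: 30.0
```

```bash
cat > chk.py <<'E'
# offset of held socket axis to nut as seen in one view; nut pixel refs from the first pictures
from fit import *
import sys
np.set_printoptions(precision=1,suppress=True,linewidth=160)
tag=sys.argv[1]; st=env.state(); print(st["ee_pos"],st["ee_rot"],st["gripper_width"],st["force"],st["time_s"])
L=[]
for n in("top","side"):
    im,d=optics.grab_frame(n); np.savez(f"{n}_{tag}.npz",im=im,d=d)
    u,v=proj(n,[530.5,156.5,150]).astype(int); L.append(cv2.resize(im[v-40:v+40,u-40:u+40],(400,400),interpolation=cv2.INTER_CUBIC))
cv2.imwrite(f"pics/c{tag}.png",np.hstack(L)[...,::-1])
E
python3 chk.py a
```

```text
[530.  155.5 184.1] [180.    0.   55.7] 20.370839520836103 [-0.7 -0.8 -1.1] 6.3
```

View pics/ca.png

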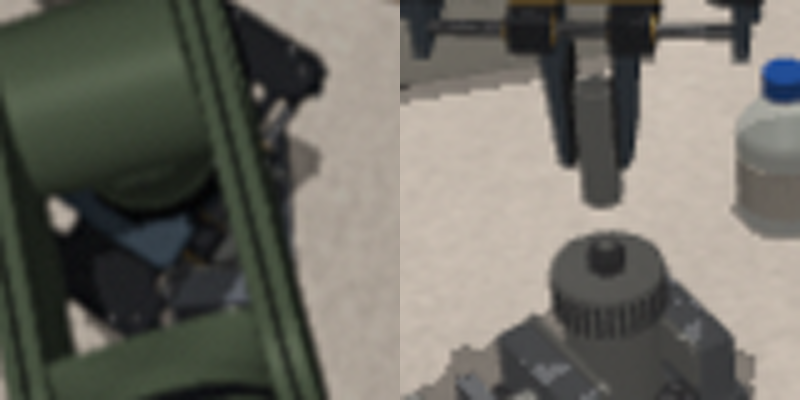

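```bash
cat > off.py <<'E'
from fit import *
import sys
np.set_printoptions(precision=1,suppress=True,linewidth=160)
tag,af,h=sys.argv[1],float(sys.argv[2]),31
def cyl(p,r):  # centre of a tube of radius r from visible points, robust
    C=ray("side",(0,0))[0]
    from scipy.optimize import least_squares
    return least_squares(lambda c:np.hypot(*(p[:,:2]-c).T)-r,p[:,:2].mean(0)+5*np.array([.55,.83]),loss="soft_l1").x
st=env.state(); T=st["ee_pos"]; z=np.load(f"side_{tag}.npz"); P=cloud("side",z["d"])
m=(abs(P-[T[0],T[1],T[2]-h+12])<[25,25,9]).all(-1)
Ro=(af+6)/2*1.05
c=cyl(P[m],Ro); print("held pts",m.sum(),c,"cmd",T[:2],"side bias",c-T[:2])
P0=cloud("side",np.load("side0.npz")["d"])
m=(abs(P0-[528,157,112])<[14,14,4.5]).all(-1); c2=cyl(P0[m],9.5*1.05); print("nut pts",m.sum(),c2)
m=(abs(P0-[528,157,96])<[40,40,6]).all(-1); c3=cyl(P0[m],31); print("cap pts",m.sum(),c3)
# image based: lower end only, against inpainted background
def faces(kind,af_,yaw,C,X):
    R=(af+6)/3**.5; b,m=ring(R,0,yaw),ring(R,16,yaw); o=[]
    for k in range(6):
        q=np.array([b[k],b[(k+1)%6],m[(k+1)%6],m[k]])
        if np.cross(q[1]-q[0],q[3]-q[0])@(C-X-q.mean(0))>0:o.append(q)
    return o
import fit; im=z["im"]; X=np.array([T[0],T[1],T[2]-h])
u=np.array([proj("side",X+[0,0,k]) for k in(2,16)]).round(1); print("proj axis",u.tolist())
for k in(2,6,10,14):
    q=proj("side",X+[0,0,k]); v=int(round(q[1])); row=im[v,int(q[0])-12:int(q[0])+13].mean(-1); bg=(row[:3].mean()+row[-3:].mean())/2
    w=np.clip(bg-row,0,None); w[w<25]=0; print("row",v,"centroid du",(w@np.arange(int(q[0])-12,int(q[0])+13))/w.sum()-q[0],"width",w.sum()/w.max())
im0=np.load("side0.npz")["im"].mean(-1)
for zz in(107,110,113):
    q=proj("side",[530.5,156.5,zz]); v=int(round(q[1])); a=int(q[0])-8; row=im0[v,a:a+17]; bg=np.median(row[[0,1,2,-1,-2,-3]]); w=np.clip(bg-row,0,None); w[w<12]=0
    print("nut row",v,"u-proj",(w@np.arange(a,a+17))/w.sum()-q[0],"width",w.sum()/w.max())
E
python3 off.py a 14.4
```

```text
held pts 45 [528.3 156. ] cmd [530.2 155.6] side bias [-1.9  0.4]
nut pts 27 [529.3 159.1]
cap pts 79 [529.3 159.3]
proj axis [[270.6, 159.7], [270.2, 155.4]]
row 160 centroid du -0.6134072584154069 width 7.694285714285715
row 158 centroid du -0.4692390634553476 width 8.176413726437893
row 157 centroid du -0.39771254217168917 width 8.199417758369723
row 156 centroid du -0.3924115654788807 width 8.023854961832061
nut row 174 u-proj -0.8332649053538148 width 6.982456140350878
nut row 173 u-proj -0.7138672033034368 width 6.754032258064516
nut row 172 u-proj -0.6994955449324038 width 6.560483870967742
```

>>> {"op": "send_rows", "data": {
  "targets": [
    [[0,0,0,0.006,0.012,-0.06,1],[0,0,0,0,0,-0.07,1],[0,0,0,0,0,0,1],[0,0,0,0,0,-0.01,1],[0,0,0,0,0,-0.01,1],[0,0,0,0,0,0,1]]
  ]
}}

```text
time_s: 7.0
ee_pos: [531.6, 159.3, 154.1]
ee_rot: [180.0, -0.0, 55.8]
force: [-0.4, -0.5, 0.0]
gripper_width: 20.2
gripper_force: 30.0
```

>>> {"op": "send_rows", "data": {
  "targets": [
    [[0,0,0,0,0,-0.01,1],[0,0,0,0,0,-0.01,1],[0,0,0,0,0,0,1]]
  ]
}}

```text
time_s: 7.3
ee_pos: [531.3, 159.4, 149.8]
ee_rot: [-180.0, 0.0, 55.8]
force: [-0.4, 0.0, -0.8]
gripper_width: 20.4
gripper_force: 30.0
```

>>> {"op": "send_rows", "data": {
  "targets": [
    [[0,0,0,0,0,-0.005,1],[0,0,0,0,0,-0.005,1],[0,0,0,0,0,0,1]]
  ]
}}

```text
time_s: 7.6
ee_pos: [531.6, 159.5, 149.1]
ee_rot: [180.0, -0.0, 55.8]
force: [-1.4, -0.9, 5.8]
gripper_width: 20.1
gripper_force: 30.0
```

>>> {"op": "send_rows", "data": {
  "targets": [
    [[0,0,0,0,0,-0.005,1],[0,0,0,0,0,-0.005,1],[0,0,0,0,0,0,1]]
  ]
}}

```text
time_s: 7.9
ee_pos: [531.7, 159.5, 148.8]
ee_rot: [179.9, -0.1, 55.8]
force: [-3.9, -0.9, 15.0]
gripper_width: 20.1
gripper_force: 30.0
```

```bash
sed -i 's/,h=sys.argv\[1\],float(sys.argv\[2\]),31/,h=sys.argv[1],float(sys.argv[2]),float(sys.argv[3]) if len(sys.argv)>3 else 31/' off.py; python3 chk.py b; python3 off.py b 14.4
```

```text
[531.7 159.5 148.8] [179.9  -0.1  55.8] 20.149062023910407 [-3.9 -0.9 15. ] 7.9
held pts 43 [530.5 159.7] cmd [531.7 159.5] side bias [-1.2  0.2]
nut pts 27 [529.3 159.1]
cap pts 79 [529.3 159.3]
proj axis [[271.2, 169.3], [270.9, 165.2]]
row 169 centroid du 0.21463529080358512 width 15.042654028436017
row 168 centroid du 0.46093722979782115 width 11.343984962406013
row 167 centroid du -0.3300734479099674 width 8.26070588235294
row 166 centroid du -0.3099560079737671 width 7.62482235907153
nut row 174 u-proj -0.8332649053538148 width 6.982456140350878
nut row 173 u-proj -0.7138672033034368 width 6.754032258064516
nut row 172 u-proj -0.6994955449324038 width 6.560483870967742
```

>>> {"op": "send_rows", "data": {
  "targets": [
    [[0,0,0,-0.005,-0.0025,0,1],[0,0,0,0,0,-0.003,1],[0,0,0,0,0,0,1],[0,0,0,0,0,0,1]]
  ]
}}

```text
time_s: 8.4
ee_pos: [531.6, 159.4, 148.7]
ee_rot: [179.8, -0.2, 55.8]
force: [-3.2, -0.4, 15.4]
gripper_width: 20.4
gripper_force: 30.0
```

>>> {"op": "send_rows", "data": {
  "targets": [
    [[0,0,0,0,0,0.093,1],[0,0,0,0,0,0.1,1],[0,0,0.02,-0.021,-0.16,0,1],[0,0,0.02,-0.026,-0.2,0,1],[0,0,0.02,-0.026,-0.2,0,1],[0,0,0.02,-0.026,-0.2,0,1],[0,0,0.02,-0.026,-0.2,0,1],[0,0,0.02,-0.026,-0.2,0,1],[0,0,0.02,-0.026,-0.2,0,1],[0,0,0.02,-0.026,-0.2,0,1],[0,0,0.02,-0.026,-0.2,0,1],[0,0,0,-0.022,-0.126,0,1]]
  ]
}}

```text
time_s: 9.6
ee_pos: [479.8, -220.9, 184.0]
ee_rot: [180.0, 0.0, 71.9]
force: [0.8, 0.9, -0.1]
gripper_width: 20.2
gripper_force: 30.0
```

>>> {"op": "send_rows", "data": {
  "targets": [
    [[0,0,0,0,0,0,1],[0,0,0,0,0,-0.15,1],[0,0,0,0,0,-0.2,1],[0,0,0,0,0,-0.2,1],[0,0,0,0,0,-0.1,1],[0,0,0,0,0,0,1],[0,0,0,0,0,0,1]]
  ]
}}

```text
time_s: 10.3
ee_pos: [480.9, -217.9, 54.5]
ee_rot: [180.0, -0.0, 72.0]
force: [0.4, 0.6, 0.9]
gripper_width: 20.2
gripper_force: 30.0
```

>>> {"op": "send_rows", "data": {
  "targets": [
    [[0,0,0,0,0,-0.05,1],[0,0,0,0,0,-0.03,1],[0,0,0,0,0,-0.01,1],[0,0,0,0,0,-0.01,1],[0,0,0,0,0,0,1],[0,0,0,0,0,0,1]]
  ]
}}

```text
time_s: 10.9
ee_pos: [480.5, -218.5, 34.3]
ee_rot: [180.0, 0.0, 72.0]
force: [0.5, 1.5, 1.0]
gripper_width: 20.1
gripper_force: 30.0
```

>>> {"op": "send_rows", "data": {
  "targets": [
    [[0,0,0,0,0,-0.005,1],[0,0,0,0,0,0,1],[0,0,0,0,0,0,0.4],[0,0,0,0,0,0,-0.2],[0,0,0,0,0,0,-0.2],[0,0,0,0,0,0,-0.2]]
  ]
}}

```text
time_s: 11.5
ee_pos: [480.2, -218.3, 32.8]
ee_rot: [-180.0, -0.0, 72.0]
force: [-0.4, -0.4, -0.4]
gripper_width: 48.4
gripper_force: 0.0
```

>>> {"op": "send_rows", "data": {
  "targets": [
    [[0,0,0,0,0,0.1,-0.2],[0,0,0,0,0,0.15,-0.2],[0,0,0,0,0,0.15,-0.2],[0,0,-0.022,0.017,0.124,0,-0.2],[0,0,-0.022,0.017,0.124,0,-0.2],[0,0,0,0,0,0,-0.2]]
  ]
}}

```text
time_s: 12.1
ee_pos: [487.0, -166.7, 113.0]
ee_rot: [-180.0, -0.0, 68.2]
force: [-0.4, 0.4, -0.7]
gripper_width: 54.6
gripper_force: 0.0
```

```bash
python3 - <<'E'
from h import *
np.set_printoptions(precision=1,suppress=True)
print(env.state()["ee_pos"])
im,d=optics.grab_frame("side"); p=cloud("side",d)[235:330,290:360].reshape(-1,3); q=p[(p[:,2]>66)&(p[:,2]<80)]; q=q[(q[:,1]<-195)]
print(len(q),q.mean(0),np.ptp(q,0)," before [477.8 -218.9 73.2]")
cv2.imwrite("pics/r.png",cv2.resize(im[230:330,280:380],(500,500))[...,::-1])
E
```

```text
[ 487.  -166.7  113. ]
67 [ 477.8 -218.8   72. ] [22.3 21.5 11.8]  before [477.8 -218.9 73.2]
```

View pics/r.png

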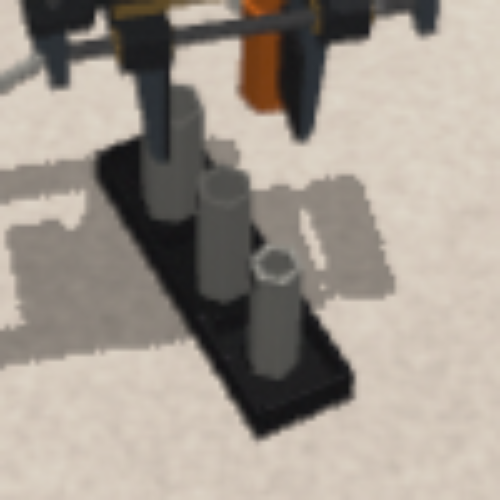

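The small socket stands upright again at (335,283), and the gripper is over the middle one at (325,268). Descending to take it.

>>> {"op": "send_rows", "data": {
  "targets": [
    [[0,0,0,0,0,-0.1,-0.2],[0,0,0,0,0,-0.15,-0.2],[0,0,0,0,0,-0.1,-0.2],[0,0,0,0,0,-0.045,-0.2],[0,0,0,0,0,0,-0.2],[0,0,0,0,0,0,0.4],[0,0,0,0,0,0,1],[0,0,0,0,0,0,1],[0,0,0,0,0,0,1],[0,0,0,0,0,0,1]]
  ],
  "grip_force": 20
}}

```text
time_s: 13.15
ee_pos: [487.3, -168.8, 34.6]
ee_rot: [179.9, 0.0, 68.1]
force: [-0.0, 0.0, 2.7]
gripper_width: 23.9
gripper_force: 20.0
```

>>> {"op": "send_rows", "data": {
  "targets": [
    [[0,0,0,0,0,0.05,1],[0,0,0,0,0,0.2,1],[0,0,0,0,0,0.2,1],[0,0,0,0,0,0.2,1],[0,0,0,0,0,0.1,1]]
  ],
  "grip_force": 35
}}

```text
time_s: 13.65
ee_pos: [488.4, -169.2, 188.2]
ee_rot: [179.6, -0.0, 68.0]
force: [0.3, 0.2, -1.4]
gripper_width: 23.5
gripper_force: 35.0
```

>>> {"op": "send_rows", "data": {
  "targets": [
    [[0,0,-0.019,0.015,0.11,0,1],[0,0,-0.019,0.025,0.19,0,1],[0,0,-0.019,0.025,0.19,0,1],[0,0,-0.019,0.025,0.19,0,1],[0,0,-0.019,0.025,0.19,0,1],[0,0,-0.019,0.025,0.19,0,1],[0,0,-0.019,0.025,0.19,0,1],[0,0,0,0.025,0.19,0,1],[0,0,0,0.025,0.14,0,1],[0,0,0,0.002,0.059,-0.05,1],[0,0,0,0,0,-0.06,1],[0,0,0,0,0,0,1]]
  ]
}}

```text
time_s: 14.85
ee_pos: [528.4, 157.8, 159.6]
ee_rot: [-179.8, 0.3, 56.1]
force: [-1.1, 0.7, -0.5]
gripper_width: 23.8
gripper_force: 35.0
```

>>> {"op": "send_rows", "data": {
  "targets": [
    [[0,0,0,0,0,0,1],[0,0,0,0,0,-0.02,1],[0,0,0,0,0,0,1],[0,0,0,0,0,0,1]]
  ]
}}

```text
time_s: 15.25
ee_pos: [530.6, 158.5, 158.2]
ee_rot: [180.0, -0.0, 56.0]
force: [-0.1, 0.6, -0.5]
gripper_width: 23.7
gripper_force: 35.0
```

```bash
python3 chk.py c; python3 off.py c 17.4
```

```text
[530.6 158.5 158.2] [180.  -0.  56.] 23.658432504644026 [-0.1  0.6 -0.5] 15.25
held pts 52 [528.8 159.1] cmd [530.6 158.9] side bias [-1.8  0.2]
nut pts 27 [529.3 159.1]
cap pts 79 [529.3 159.3]
proj axis [[270.7, 166.8], [270.4, 162.6]]
row 167 centroid du -0.45806279443098674 width 9.534850640113797
row 166 centroid du -0.4759052480213768 width 9.244878513577895
row 164 centroid du -0.5054406320070939 width 9.40315838365072
row 163 centroid du -0.38859945463985923 width 9.366433566433567
nut row 174 u-proj -0.8332649053538148 width 6.982456140350878
nut row 173 u-proj -0.7138672033034368 width 6.754032258064516
nut row 172 u-proj -0.6994955449324038 width 6.560483870967742
```

>>> {"op": "send_rows", "data": {
  "targets": [
    [[0,0,0,0.0025,-0.001,-0.02,1],[0,0,0,0,0,-0.015,1],[0,0,0,0,0,-0.01,1],[0,0,0,0,0,0,1]]
  ]
}}

```text
time_s: 15.75
ee_pos: [530.7, 158.9, 148.5]
ee_rot: [-180.0, 0.0, 56.1]
force: [-0.2, 0.9, -0.9]
gripper_width: 23.8
gripper_force: 35.0
```

>>> {"op": "send_rows", "data": {
  "targets": [
    [[0,0,0,0,0,-0.005,1],[0,0,0,0,0,-0.005,1],[0,0,0,0,0,0,1]]
  ]
}}

```text
time_s: 16.05
ee_pos: [531.1, 158.9, 147.0]
ee_rot: [180.0, -0.0, 56.1]
force: [0.2, 0.8, -1.1]
gripper_width: 23.4
gripper_force: 35.0
```

>>> {"op": "send_rows", "data": {
  "targets": [
    [[0,0,0,0,0,-0.005,1],[0,0,0,0,0,-0.005,1],[0,0,0,0,0,0,1]]
  ]
}}

```text
time_s: 16.35
ee_pos: [531.3, 159.0, 146.1]
ee_rot: [179.9, -0.1, 56.1]
force: [-1.0, -0.2, 4.4]
gripper_width: 23.3
gripper_force: 35.0
```

>>> {"op": "send_rows", "data": {
  "targets": [
    [[0,0,0,0,0,-0.005,1],[0,0,0,0,0,-0.005,1],[0,0,0,0,0,0,1],[0,0,0,0,0,0,1]]
  ]
}}

```text
time_s: 16.75
ee_pos: [531.4, 159.1, 145.7]
ee_rot: [179.9, -0.1, 56.1]
force: [-3.1, -0.2, 13.7]
gripper_width: 23.2
gripper_force: 35.0
```

>>> {"op": "send_rows", "data": {
  "targets": [
    [[0,0,0,0,0,0.1,1],[0,0,0,0,0,0.105,1],[0,0,0.019,-0.0195,-0.138,0,1],[0,0,0.019,-0.025,-0.2,0,1],[0,0,0.019,-0.025,-0.2,0,1],[0,0,0.019,-0.025,-0.2,0,1],[0,0,0.019,-0.025,-0.2,0,1],[0,0,0.019,-0.025,-0.2,0,1],[0,0,0.019,-0.025,-0.2,0,1],[0,0,0,-0.025,-0.2,0,1],[0,0,0,-0.025,-0.1,0,1],[0,0,0,0,0,0,1]]
  ]
}}

```text
time_s: 17.95
ee_pos: [486.3, -171.1, 183.8]
ee_rot: [-180.0, 0.0, 67.8]
force: [-0.6, 1.2, -1.2]
gripper_width: 23.3
gripper_force: 35.0
```

>>> {"op": "send_rows", "data": {
  "targets": [
    [[0,0,0,0,0,-0.15,1],[0,0,0,0,0,-0.2,1],[0,0,0,0,0,-0.2,1],[0,0,0,0,0,-0.1,1],[0,0,0,0,0,-0.04,1],[0,0,0,0,0,-0.03,1],[0,0,0,0,0,0,1],[0,0,0,0,0,0,1]]
  ]
}}

```text
time_s: 18.75
ee_pos: [488.1, -168.8, 41.1]
ee_rot: [179.9, -0.0, 68.1]
force: [-0.5, 0.0, -0.6]
gripper_width: 23.4
gripper_force: 35.0
```

>>> {"op": "send_rows", "data": {
  "targets": [
    [[0,0,0,0,0,-0.02,1],[0,0,0,0,0,-0.01,1],[0,0,0,0,0,-0.005,1],[0,0,0,0,0,0,1],[0,0,0,0,0,0,0.4],[0,0,0,0,0,0,-0.2],[0,0,0,0,0,0,-0.2],[0,0,0,0,0,0,-0.2]]
  ]
}}

```text
time_s: 19.55
ee_pos: [487.0, -168.7, 32.8]
ee_rot: [-180.0, 0.0, 68.0]
force: [0.6, -0.0, -0.0]
gripper_width: 48.5
gripper_force: 0.0
```

>>> {"op": "send_rows", "data": {
  "targets": [
    [[0,0,0,0,0,0.1,-0.2],[0,0,0,0,0,0.15,-0.2],[0,0,0,0,0,0.15,-0.2],[0,0,0.045,0.015,0.136,0,-0.2],[0,0,0.045,0.015,0.136,0,-0.2],[0,0,0,0,0,0,-0.2],[0,0,0,0,0,0,-0.2]]
  ]
}}

```text
time_s: 20.25
ee_pos: [493.0, -114.2, 112.9]
ee_rot: [-180.0, 0.0, 76.2]
force: [-0.0, -0.2, -0.5]
gripper_width: 54.5
gripper_force: 0.0
```

```bash
python3 - <<'E'
from h import *
np.set_printoptions(precision=1,suppress=True)
print(env.state()["ee_pos"])
im,d=optics.grab_frame("side"); p=cloud("side",d)[235:330,290:360].reshape(-1,3); q=p[(p[:,2]>66)&(p[:,2]<80)]
for lo,hi in((-240,-195),(-190,-145)):
    s=q[(q[:,1]>lo)&(q[:,1]<hi)]; print(len(s),s.mean(0),np.ptp(s,0))
cv2.imwrite("pics/r2.png",cv2.resize(im[230:330,280:380],(500,500))[...,::-1])
E
```

```text
[ 493.  -114.2  112.9]
66 [ 477.9 -218.5   71.9] [22.8 21.3 10.6]
76 [ 484.7 -169.9   71.9] [25.3 24.6 10.6]
```

View pics/r2.png

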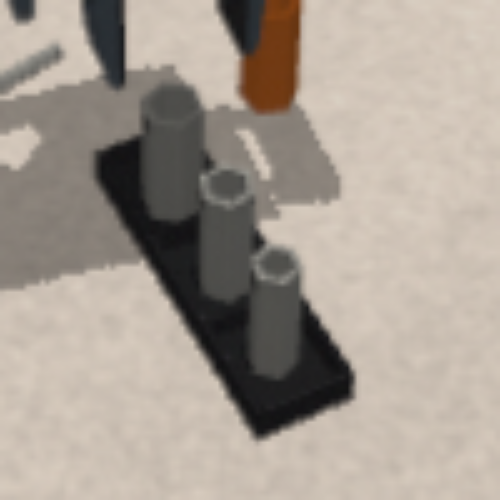

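Small and middle both stand upright, at (335,283) and (325,267). The large one at (314,250) is free beneath the open fingers, and the orange look-alike is clear of them.

>>> {"op": "send_rows", "data": {
  "targets": [
    [[0,0,0,0,0,-0.1,-0.2],[0,0,0,0,0,-0.15,-0.2],[0,0,0,0,0,-0.1,-0.2],[0,0,0,0,0,-0.045,-0.2],[0,0,0,0,0,0,-0.2],[0,0,0,0,0,0,0.3],[0,0,0,0,0,0,1],[0,0,0,0,0,0,1],[0,0,0,0,0,0,1],[0,0,0,0,0,0,1]]
  ],
  "grip_force": 20
}}

```text
time_s: 21.3
ee_pos: [493.5, -114.4, 34.7]
ee_rot: [179.9, 0.0, 76.2]
force: [-0.4, 0.3, 4.5]
gripper_width: 26.3
gripper_force: 20.0
```

>>> {"op": "send_rows", "data": {
  "targets": [
    [[0,0,0,0,0,0.05,1],[0,0,0,0,0,0.2,1],[0,0,0,0,0,0.2,1],[0,0,0,0,0,0.2,1],[0,0,0,0,0,0.1,1]]
  ],
  "grip_force": 40
}}

```text
time_s: 21.8
ee_pos: [494.4, -114.6, 188.1]
ee_rot: [179.7, -0.0, 76.1]
force: [1.0, -0.4, -0.3]
gripper_width: 25.7
gripper_force: 40.0
```

>>> {"op": "send_rows", "data": {
  "targets": [
    [[0,0,-0.037,0.015,0.11,0,1],[0,0,-0.037,0.025,0.19,0,1],[0,0,-0.037,0.025,0.19,0,1],[0,0,-0.037,0.025,0.19,0,1],[0,0,-0.037,0.025,0.19,0,1],[0,0,-0.037,0.025,0.19,0,1],[0,0,0,0.025,0.19,0,1],[0,0,0,0.025,0.116,0,1],[0,0,0,0,0,-0.05,1],[0,0,0,0,0,-0.06,1],[0,0,0,0,0,0,1],[0,0,0,0,0,0,1]]
  ]
}}

```text
time_s: 23.0
ee_pos: [530.5, 157.7, 161.4]
ee_rot: [-179.9, 0.1, 56.1]
force: [0.4, -0.1, -2.2]
gripper_width: 26.2
gripper_force: 40.0
```

>>> {"op": "send_rows", "data": {
  "targets": [
    [[0,0,0,0,0,-0.02,1],[0,0,0,0,0,0,1],[0,0,0,0,0,0,1],[0,0,0,0,0,0,1]]
  ]
}}

```text
time_s: 23.4
ee_pos: [531.2, 158.8, 158.2]
ee_rot: [180.0, -0.0, 56.1]
force: [0.1, 0.7, -0.8]
gripper_width: 25.9
gripper_force: 40.0
```

```bash
python3 chk.py d; python3 off.py d 20.4
```

```text
[531.2 158.8 158.2] [180.   -0.   56.1] 25.908222198086126 [ 0.1  0.7 -0.8] 23.4
held pts 58 [529.5 159.7] cmd [531.2 158.9] side bias [-1.7  0.9]
nut pts 27 [529.3 159.1]
cap pts 79 [529.3 159.3]
proj axis [[270.9, 166.7], [270.6, 162.5]]
row 167 centroid du -0.6629280449260477 width 10.019011406844108
row 166 centroid du -0.48890811477974694 width 10.128846153846155
row 164 centroid du -0.48274046724412756 width 10.187990762124711
row 163 centroid du -0.5306723199934709 width 10.435799522673031
nut row 174 u-proj -0.8332649053538148 width 6.982456140350878
nut row 173 u-proj -0.7138672033034368 width 6.754032258064516
nut row 172 u-proj -0.6994955449324038 width 6.560483870967742
```

>>> {"op": "send_rows", "data": {
  "targets": [
    [[0,0,0,0.0005,-0.0015,-0.02,1],[0,0,0,0,0,-0.02,1],[0,0,0,0,0,-0.01,1],[0,0,0,0,0,0,1]]
  ]
}}

```text
time_s: 23.9
ee_pos: [530.8, 158.5, 147.4]
ee_rot: [-180.0, 0.1, 56.2]
force: [0.0, -0.6, -1.2]
gripper_width: 26.3
gripper_force: 40.0
```

>>> {"op": "send_rows", "data": {
  "targets": [
    [[0,0,0,0,0,-0.005,1],[0,0,0,0,0,-0.005,1],[0,0,0,0,0,-0.005,1],[0,0,0,0,0,0,1]]
  ]
}}

```text
time_s: 24.3
ee_pos: [531.1, 158.6, 144.8]
ee_rot: [-180.0, 0.0, 56.2]
force: [0.2, -0.0, -1.6]
gripper_width: 26.2
gripper_force: 40.0
```

>>> {"op": "send_rows", "data": {
  "targets": [
    [[0,0,0,0,0,-0.005,1],[0,0,0,0,0,-0.005,1],[0,0,0,0,0,0,1]]
  ]
}}

```text
time_s: 24.6
ee_pos: [531.0, 158.6, 142.8]
ee_rot: [-180.0, 0.0, 56.2]
force: [-0.0, 0.1, -0.7]
gripper_width: 26.0
gripper_force: 40.0
```

>>> {"op": "send_rows", "data": {
  "targets": [
    [[0,0,0,0,0,-0.01,1],[0,0,0,0,0,-0.01,1],[0,0,0,0,0,-0.005,1],[0,0,0,0,0,0,1]]
  ]
}}

```text
time_s: 25.0
ee_pos: [531.0, 158.5, 137.7]
ee_rot: [-180.0, 0.0, 56.2]
force: [-0.0, 0.6, -1.4]
gripper_width: 26.0
gripper_force: 40.0
```

>>> {"op": "send_rows", "data": {
  "targets": [
    [[0,0,0,0,0,-0.005,1],[0,0,0,0,0,-0.005,1],[0,0,0,0,0,-0.005,1],[0,0,0,0,0,0,1]]
  ]
}}

```text
time_s: 25.4
ee_pos: [531.2, 158.6, 135.7]
ee_rot: [180.0, -0.0, 56.2]
force: [-1.1, -0.9, 4.3]
gripper_width: 26.2
gripper_force: 40.0
```

>>> {"op": "send_rows", "data": {
  "targets": [
    [[0,0,0,0,0,-0.006,1],[0,0,0,0,0,0,1],[0,0,0,0,0,0,1],[0,0,0,0,0,0,1]]
  ]
}}

```text
time_s: 25.8
ee_pos: [531.3, 158.6, 135.7]
ee_rot: [179.9, -0.1, 56.2]
force: [-3.4, -1.5, 10.9]
gripper_width: 26.1
gripper_force: 40.0
```

```bash
python3 chk.py e
```

```text
[531.3 158.6 135.7] [179.9  -0.1  56.2] 26.05695679604496 [-3.4 -1.5 10.9] 25.8
```

View pics/ce.png

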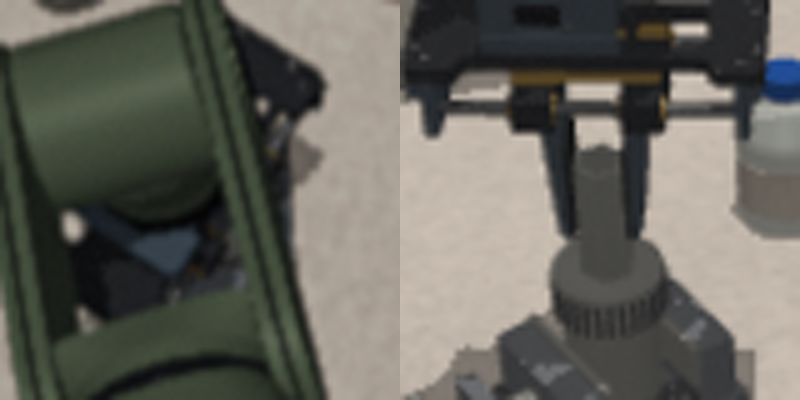

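The side crop shows the large socket seated on the cap at crop px (605,275), with the nut fully covered and the fingers still gripping. Contact came at TCP z 135.7, which puts the socket's lower end at 105 mm, with a steady 11 N push.

```bash
python3 -c "
from workcell import env
print(env.job_done())"
```

```text
the job is handed in; nothing more can be done
None
```

The large (19 mm) socket fits the clamped vessel's nut: it is fully home on the cap and still gripped, the small and middle sockets were tried first in order and stand upright in the tray again, and the job is handed in at about 26 s.

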